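Load the ring holder and index its retainer three clicks

TASK

Load the specimen holder: thread the white ceramic ring down the locating post fully home on the plate, let go of it, then thread the brass ring down on top of it and let go of that too. Then turn the black index knob clockwise, feeling for the clicks, exactly three clicks from where it is parked, without running on towards the fourth, so that the orange retainer stands over the rings. Finish while still gripping the knob at that third stop, and leave the blue ring and everything else on the bench alone.

Things in the scene. Friction and masses are not known exactly. Their poses are not given: they have to be found in the camera images.
- holder: Fixed aluminium plate, 130 (its x) x 235 (its y) x 15 mm thick, origin at the centre of its underside, z up. It carries the steel post at its y = -62.5 mm and the white index hub (44 mm diameter) at its y = +62.5 mm, both at its x = 0. It stands anywhere in front of the robot, turned up to about 20 degrees.
- post_foot (a point): The point on the locating post's axis at the plate's top face, 15 mm above the bench; its axes are the plate's. Post: upright, 14 mm diameter, 36 mm tall, the top 5 mm tapering to 7 mm.
- post_tip (a point): Top of the locating post, on its axis, 36 mm above the foot.
- white_ring: Loose white ceramic ring lying flat on the bench, outer diameter 50, hole 20, 16 mm thick, about 60 g; origin at the centre of its underside, z along the hole.
- brass_ring: Loose brass ring lying flat on the bench, outer diameter 40, hole 20, 16 mm thick, about 100 g; origin at the centre of its underside, z along the hole.
- blue_ring: Loose blue plastic ring, outer diameter 45, hole 20, 16 mm thick: not wanted, a bystander. Origin at the centre of its underside. The three rings lie in three places in any order.
- retainer (a joint): Angle (rad) of the index knob and retainer arm, clockwise from above: 0 parked, at the end stop; a detent every 24 degrees (0.419 rad), so the third stop is 1.257; the end stop is the fifth. Each detent pulls to its stop and takes about 0.12 N m to leave; the resistance rises, then flips over half way between stops. Dots on the plate under the arm mark the stops, the third one red.
- retainer_disc (a point): Centre of the underside of the orange disc (36 mm diameter, 8 mm thick) at the end of the retainer arm, 125 mm from the hub's axis, 55 mm above the bench. The arm is 16 mm wide, its underside 55 and its top 63 mm above the bench. At the third stop the disc stands right over the post, which it clears by 4 mm.
- knob: Black bar grip of the index knob, fixed on top of the retainer arm over the hub, turning with it: 44 mm long (its x, which is also the direction in which the retainer arm points), 16 mm wide (its y, the way to pinch it), 35 mm tall; origin at the centre of its underside, on the hub's axis, 63 mm above the bench. It can be pinched from above only.
- knob_grip (a point): Point on the knob's axis 24 mm above the retainer arm's top, a good height for the TCP when pinching the bar (87 mm above the bench); axes as the knob's.
- beaker: Glass beaker, 68 mm diameter, 85 mm tall, bystander; origin under its centre.
- bottle: Amber bottle, 60 mm diameter, 140 mm tall, bystander; origin under its centre.
- jar: White jar with a blue cap, 52 mm diameter, 60 mm tall, bystander; origin under its centre.
- driver: Yellow-handled screwdriver lying on the bench, 170 mm long along its x, bystander; origin under its middle.
- mouse: Dark computer mouse, 62 mm across, 31 mm tall, bystander; origin under its centre.

How it is judged:
By the outcome, as a careful person would: the job done as asked, in the order asked, and still so for the second after the job is handed in, while the arm keeps its last pose, push and grip.
It also fails if it takes over 72 s, if anything falls off the work surface, if the arm or the gripper's body presses on something with over 40 N, if the wrist force passes 120 N, or if a joint passes its speed limit or range.

ROBOT

A 6-joint arm with a two-finger parallel gripper is mounted at the origin on the work surface. World frame = base frame: x ahead of the robot, y to its left, z up, the work surface at z = 0. Lengths are in m, angles in degrees, forces in N, time in s.
With the tool pointing down it reaches from about 0.4 to 0.825 m from the base axis. Payload 7 kg.
Tool frame: the origin (TCP) lies between the finger pads, 19 mm behind the fingertips; this is the grasp point; z points along the fingers, y is the line along which they close (so a half turn about z gives the same grasp; the last joint's range is limited). The gripper opens to 88 mm and grips with 3 to 60 N. Pads are 19 mm wide; open, the fingers measure 130 mm over their backs; the gripper's body (78 mm by 193 mm) begins 47 mm behind the grasp point.
Start: joints at [87.267, 20.546, 0.682, 0, -70.136, -16.507], TCP at [0.222, 0.637, 0.245] pointing down, gripper open.
Joint ranges: [-176.03, 176.03], [-82.01, 121.73], [-58.28, 71.71], [-173.87, 95.51], [-174.79, -0.11], [-173.66, 173.66]. Speed limits (degrees/s): [136.94, 136.94, 172.46, 180, 180, 180].

INTERFACE

Orientations are given as [roll, pitch, yaw] about the fixed x, y, z axes, in that order (R = Rz(yaw) Ry(pitch) Rx(roll)).
In Python, from plant import ctrl gives the robot as it stands. The module is installed in compiled form; this text tells all that it offers.
- The arm moves only by the tool play_rows, never from a script. Its argument "commands" is a list that holds one entry, the list of rows, each a list of 7 numbers: the turn, a rotation vector about the tool's x, y, z in rad, then the shift along the tool's x, y, z in cm, then the finger opening in cm, from 0 to 8.76. In form: [[[ax, ay, az, x, y, z, grip], ...]]. A call has 1 to 8 rows; each row is the pose to reach, as a shift and turn from the pose commanded when the call began, along the tool's axes at that moment; what a row does not reach only later rows make up. A row lasts 1/12 s, in which the tool goes at most 41.7 mm and 7.16 degrees, less where a joint would pass 70% of its speed; a pose out of reach is approached as far as the arm can. A call with a gripper value outside its range is refused whole. The fingers move at their own pace and stop on an object; the grip force is fixed at half the most. Time passes only in rows, so rows that repeat a pose let the fingers close. It gives the time, the measured TCP pose, the force, the opening and the grip force at its end, in the units of the state.
- ctrl.get_obs(): the state, without advancing time (a new reading comes with each control period).
- ctrl.snapshot(name): name is "scene" or "top"; returns a dict with "color" (480x640x3 uint8, red, green, blue), "camera_matrix" (3x3 intrinsics, pixels), "origin" and "rotation" of the camera in the world. Camera axes: x right, y down, z forward; pixel columns grow to the right and rows downward; lengths in m; the calibration is good to about 2 mm. A picture is of the moment at which its call begins. There is no depth.
- ctrl.close_job(): hands the job in; it is judged then, once.
Trained networks look in a picture, given as the dict that the camera call returned (one of the last four; its "shot" number tells which), for a name from the list of things; names that differ only in an ending like _2 or _b are one class to them, and where a whole thing is asked for, a point or a joint stands for the part that bears it (a point fixed in the world has none). Each returns a list of dicts, best first, with "conf" (0 to 1); they miss things now and then, are a little off and sometimes report something else, mostly with a low value. They report only what shows in the picture. A call takes as long as a camera call.
- ctrl.find_in(picture, name): "bbox" ([left, top, width, height] in pixels, round what is visible of it).
The state is a dict: "clock": time; "joint_pos": joint angles; "qvel": joint speeds; "tau": joint torques, N m; "tool_pos": TCP position; "orientation": TCP orientation; "force": force on the tool from outside, world axes, zero at the start; "moment": the same for the moment, N m; "opening": finger opening in m; "gripper_force": force on a finger pad.
Only numpy, scipy, OpenCV 4.12 (cv2) and the standard library are available. Lean on these libraries where they do the work, as an engineer would, in place of code of your own. Each camera call takes 0.05 s, during which the arm holds its last target. There are 200 camera calls.

## Working session

There is one attempt and no reset: what is moved stays moved. The work goes in short steps, Python scripts to look and compute and a tool call to move; the robot and the scene stay as the last step left them, time stands still between calls to the robot, and variables do not carry over. Pictures are saved under pics/ and viewed, at most 10 in all, crops included, and the job is handed in when it is done.

Besides the shell and the picture viewer there is one more tool, called after "Request:" as name([rows], argument=value, ...), one row to a line, values as JSON. play_rows: Moves the arm, as the interface text tells. Its arguments: {"type":"object","properties":{"commands":{"type":"array","items":{"type":"array","items":{"type":"array","items":{"type":"number"}}}}},"required":["commands"]}

```bash
mkdir -p pics
cat > h.py <<'E'
import numpy as np, cv2
from plant import ctrl
from scipy.spatial.transform import Rotation as R
def snap(n,save=None):
    p=ctrl.snapshot(n)
    if save: cv2.imwrite('pics/'+save,p['color'][...,::-1])
    return p
def ray(p,uv):
    K=np.array(p['camera_matrix']);d=np.array(p['rotation'])@np.linalg.inv(K)@np.array([uv[0],uv[1],1.]);return np.array(p['origin']),d/np.linalg.norm(d)
def atz(p,uv,z):
    o,d=ray(p,uv);return o+d*(z-o[2])/d[2]
def proj(p,X):
    c=np.array(p['camera_matrix'])@(np.array(p['rotation']).T@(np.array(X)-p['origin']));return c[:2]/c[2]
def tri(a,ua,b,ub):
    A=np.zeros((3,3));y=np.zeros(3)
    rs=[ray(a,ua),ray(b,ub)]
    for o,d in rs:
        M=np.eye(3)-np.outer(d,d);A+=M;y+=M@o
    X=np.linalg.solve(A,y);return X,[np.linalg.norm(np.cross(X-o,d)) for o,d in rs]
E
python3 - <<'E'
from h import *
a=snap('scene','s0.png');b=snap('top','t0.png')
for n,p in(('scene',a),('top',b)):
    print(n,np.round(p['origin'],3),np.round(p['rotation'],3).tolist(),np.round(p['camera_matrix'],1).tolist())
    for k in 'holder white_ring brass_ring blue_ring knob retainer retainer_disc beaker bottle jar driver mouse post_tip'.split():
        print(k,[(np.round(d['bbox'],1).tolist(),round(d['conf'],2)) for d in ctrl.find_in(p,k)[:2]])
print(ctrl.get_obs())
E
```

```text
scene [ 1.104 -0.806  0.714] [-122.661, -1.243, 34.042] [[476.7, 0.0, 320.6], [0.0, 476.7, 242.2], [0.0, 0.0, 1.0]]
holder [([312.0, 199.0, 91.8, 67.1], 0.97)]
white_ring [([287.9, 292.0, 19.5, 20.9], 0.78)]
brass_ring [([398.9, 258.2, 25.3, 35.2], 0.68), ([250.6, 267.8, 15.7, 14.3], 0.46)]
blue_ring [([196.2, 307.7, 20.9, 15.6], 0.76), ([364.7, 201.9, 13.6, 18.3], 0.66)]
knob [([365.9, 201.2, 12.1, 16.1], 0.65)]
retainer [([367.1, 197.9, 35.2, 42.4], 0.86)]
retainer_disc [([367.5, 203.3, 34.7, 40.8], 0.8), ([312.7, 201.4, 93.7, 65.0], 0.4)]
beaker [([111.8, 349.2, 47.0, 63.3], 0.77)]
bottle [([176.3, 348.7, 40.1, 72.5], 0.8)]
jar [([400.7, 258.9, 21.0, 31.4], 0.87)]
driver [([318.7, 340.5, 11.4, 69.8], 0.76), ([364.6, 200.1, 13.9, 18.0], 0.55)]
mouse [([346.5, 183.3, 21.6, 13.8], 0.57)]
post_tip [([312.1, 199.8, 92.3, 67.5], 0.67), ([196.6, 306.4, 22.1, 17.7], 0.31)]
top [0.379 0.005 1.576] [-172.387, -0.757, -89.495] [[606.4, 0.0, 322.0], [0.0, 606.4, 239.9], [0.0, 0.0, 1.0]]
holder [([193.0, 194.4, 99.4, 86.4], 0.79)]
white_ring [([354.7, 231.3, 19.6, 18.7], 0.53)]
brass_ring [([3
[... 595 characters left out ...]
0, 188.7, 98.1, 97.4], 0.92)]
{'clock': 1.4, 'joint_pos': array([ 8.72679101e+01,  2.05454051e+01,  6.82054659e-01,  4.27268754e-04,
       -7.01376982e+01, -1.65051216e+01]), 'qvel': array([-0.07548392, -0.00010625, -0.06091905, -0.05369966, -0.00909699,
       -0.04091975]), 'tau': array([-4.04504699e-04, -5.82386541e+01,  2.93297732e+01,  7.00274348e+00,
        1.23000395e-02, -2.19721414e-05]), 'tool_pos': array([0.22243118, 0.63726556, 0.24537411]), 'orientation': array([ 1.79999109e+02, -6.83214692e-04, -1.92370663e+01]), 'force': array([0.36013666, 0.89259754, 0.69407977]), 'moment': array([-0.02957782, -0.02913555, -0.05410528]), 'gripper_force': 0.0, 'opening': 0.08767356945430903}
```

```bash
sed -i "s/np.array(p\['rotation'\])/rot(p)/g" h.py
cat >> h.py <<'E'
def rot(p): return R.from_euler('xyz',p['rotation'],degrees=True).as_matrix()
E
python3 - <<'E'
import cv2
a=cv2.imread('pics/s0.png');b=cv2.imread('pics/t0.png')
cv2.imwrite('pics/c1.png',cv2.resize(b[140:320,120:440],None,fx=2.5,fy=2.5,interpolation=2))
cv2.imwrite('pics/c2.png',cv2.resize(a[170:350,180:440],None,fx=3,fy=3,interpolation=2))
E
```

```text
(no output)
```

View pics/c1.png

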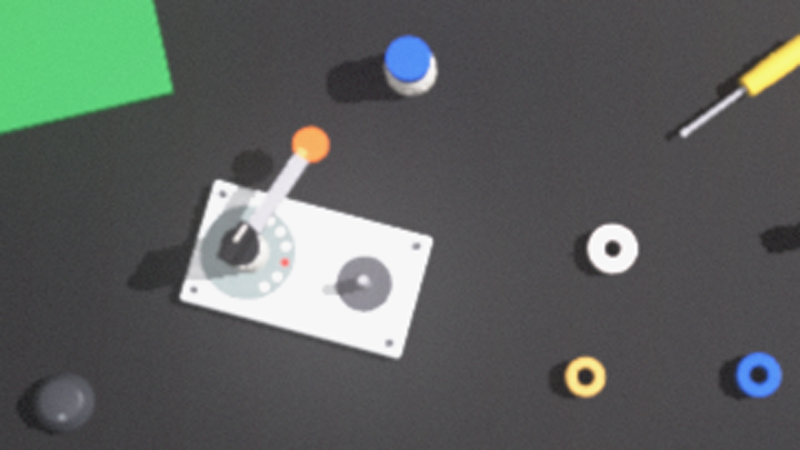

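View pics/c2.png

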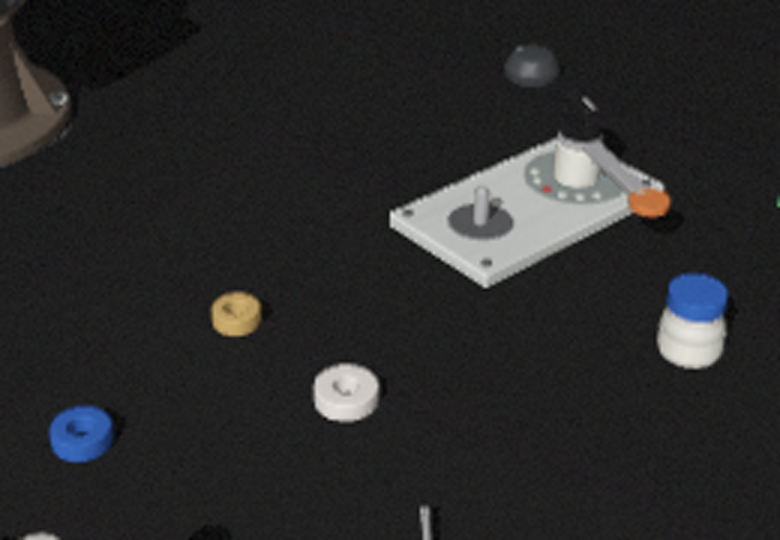

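Top view (crop/2.5 + (120,140)): white ring at about (365,240), brass (354,291), blue (423,290), post (265,253), knob (216,239), orange disc parked at (244,198). The scene view agrees: brass ring (259,273), white ring (296,299), post tip at about (340,233). Next I fit these precisely.

```bash
cat > m.py <<'E'
from h import *
from scipy.optimize import least_squares
import pickle
def hull(p,X,r,h):
    t=np.linspace(0,2*np.pi,60);P=[proj(p,[X[0]+r*np.cos(s),X[1]+r*np.sin(s),X[2]+z]) for s in t for z in(0,h)]
    return cv2.convexHull(np.float32(P))
def cen(c): m=cv2.moments(c);return np.array([m['m10']/m['m00'],m['m01']/m['m00']])
def blob(p,box,kind):
    x,y,w,h=[int(round(v)) for v in box];x-=6;y-=6;w+=12;h+=12
    c=p['color'][y:y+h,x:x+w].astype(float);c=cv2.resize(c,None,fx=4,fy=4,interpolation=cv2.INTER_LINEAR)
    s=c.max(2)if kind else c.min(2)
    m=(s>0.45*np.percentile(s,95)).astype(np.uint8)
    cs,_=cv2.findContours(m,cv2.RETR_EXTERNAL,cv2.CHAIN_APPROX_NONE);k=max(cs,key=cv2.contourArea)
    k=cv2.convexHull(k);b=cv2.boundingRect(k)
    return (cen(k)+.5)/4-.5+[x,y],cv2.contourArea(k)/16
def ring(a,ba,b,bb,r,kind):
    ca,Aa=blob(a,ba,kind);cb,Ab=blob(b,bb,kind)
    f=lambda X:np.r_[cen(hull(a,X,r,.016))-ca,cen(hull(b,X,r,.016))-cb]
    s=least_squares(f,[.5,0,0],x_scale=.01)
    f0=least_squares(lambda q:f([q[0],q[1],0.]),[.5,0],x_scale=.01)
    print('3d',np.round(s.x,4),'res',np.round(s.fun,2),'z0',np.round(f0.x,4),np.round(f0.fun,2),'area',round(Aa),round(cv2.contourArea(hull(a,s.x,r,.016))),round(Ab),round(cv2.contourArea(hull(b,s.x,r,.016))))
    return s.x
if __name__=='__main__':
    a=snap('scene');b=snap('top');pickle.dump((a,b),open('p0.pkl','wb'))
    print('white');ring(a,[287.9,292,19.5,20.9],b,[354.7,231.3,19.6,18.7],.025,0)
    print('brass');ring(a,[250.6,267.8,15.7,14.3],b,[347,284,15,15],.02,1)
    # holder top-face quad in both views
    for p,box in((a,(300,190,420,275)),(b,(185,185,300,290))):
        c=p['color'][box[1]:box[3],box[0]:box[2]];m=(c.min(2)>70).astype(np.uint8)
        m=cv2.morphologyEx(m,cv2.MORPH_OPEN,np.ones((3,3)))
        cs,_=cv2.findContours(m,cv2.RETR_EXTERNAL,cv2.CHAIN_APPROX_NONE);k=cv2.convexHull(max(cs,key=cv2.contourArea))
        q=cv2.approxPolyDP(k,6,True)[:,0]+box[:2];print(q.tolist())
        for u in q: print(np.round(atz(p,u,.015),4))
    Q=[(120+x/2.5,140+y/2.5) for x,y in((216,181),(433,237),(401,357),(181,299))]
    W=[atz(b,u,.015) for u in Q];print('eye',np.round(W,4).tolist(),np.round(np.mean(W,0),4))
    # post tip two views
    print('tip',tri(a,(180+482/3,170+188/3),b,(120+362/2.5,140+282/2.5)))
E
python3 m.py
python3 - <<'E'
import cv2
a=cv2.imread('pics/s0.png');b=cv2.imread('pics/t0.png')
import numpy as np
A=cv2.resize(a[195:270,310:405],None,fx=4,fy=8/2,interpolation=2);B=cv2.resize(b[190:290,190:295],None,fx=4,fy=4,interpolation=2)
C=np.zeros((400,800,3),np.uint8);C[:300,:380]=A;C[:400,380:800]=B
cv2.imwrite('pics/c3.png',C)
E
```

```text
white
3d [ 0.5918 -0.1257  0.0015] res [0.27 0.06 0.23 0.31] z0 [ 0.5917 -0.1249] [ 0.48  0.36 -0.15  0.41] area 348 357 346 303
brass
3d [ 0.4583 -0.0974  0.0018] res [ 0.3  -0.08  0.17  0.22] z0 [ 0.4582 -0.0972] [0.36 0.45 0.05 0.29] area 201 209 232 197
[[400, 231], [342, 265], [310, 245], [364, 216]]
[0.6551 0.2885 0.015 ]
[0.6092 0.0501 0.015 ]
[0.4901 0.0786 0.015 ]
[0.5292 0.3033 0.015 ]
[[299, 185], [299, 289], [187, 284], [185, 224], [201, 185]]
[0.7332 0.0481 0.015 ]
[0.4604 0.0443 0.015 ]
[0.4705 0.3317 0.015 ]
[0.6262 0.3428 0.015 ]
[0.7302 0.305  0.015 ]
eye [[0.6574, 0.2884, 0.015], [0.6009, 0.0613, 0.015], [0.4759, 0.0923, 0.015], [0.5335, 0.3202, 0.015]] [0.5669 0.1906 0.015 ]
tip (array([0.55049543, 0.13210374, 0.04904909]), [np.float64(0.0014692952282109504), np.float64(0.0014692952282107504)])
```

View pics/c3.png

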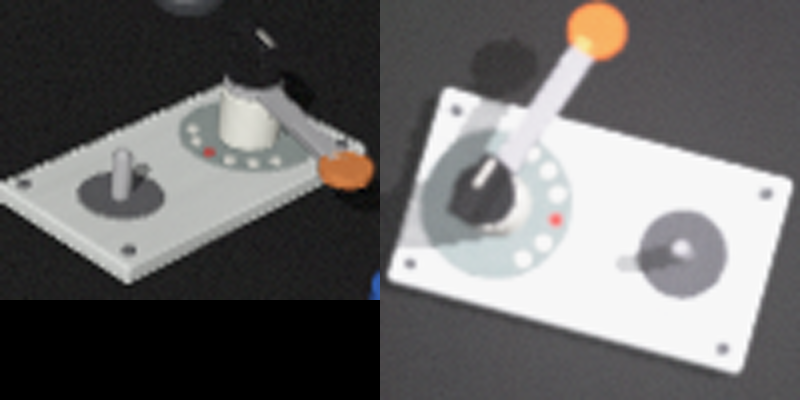

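The post tip shows at tile (122,150) in the scene view and (302,248) in the top view, with its dark foot disc at (121,194) and (303,253). The four plate corners are clear. I fit the holder model to these.

```bash
cat > f.py <<'E'
from m import *
a,b=pickle.load(open('p0.pkl','rb'))
S=lambda x,y:np.array([310+(x+.5)/4-.5,195+(y+.5)/4-.5])
T=lambda x,y:np.array([190+(x-380+.5)/4-.5,190+(y+.5)/4-.5])
print('tip',tri(a,S(122,150),b,T(682,248)));print('foot',tri(a,S(121,194),b,T(683,253.5)))
F=[(a,S(122,151),(0,-.0625,.051)),(a,S(121,194),(0,-.0625,.015)),(a,S(130,273),(.065,-.1175,.015)),
(b,T(682,248),(0,-.0625,.051)),(b,T(683,253.5),(0,-.0625,.015)),(b,T(445,88),(.065,.1175,.015)),(b,T(793,180),(.065,-.1175,.015)),(b,T(741,373),(-.065,-.1175,.015)),(b,T(388,281),(-.065,.1175,.015))]
def W(q,X): c,s=np.cos(q[2]),np.sin(q[2]);return np.array([q[0]+c*X[0]-s*X[1],q[1]+s*X[0]+c*X[1],X[2]])
for sel in(F,F[3:],F[:3]):
    r=least_squares(lambda q:np.concatenate([proj(p,W(q,X))-u for p,u,X in sel]),[.56,.19,.25],x_scale=.01)
    q=r.x;print('holder',np.round(q[:2],4),np.degrees(q[2]).round(2),'post',W(q,(0,-.0625,0)).round(4),'knob',W(q,(0,.0625,0)).round(4));print(r.fun.round(2))
# disc: parked direction check
print('disc',np.round(atz(b,T(597,31),.063),4),np.round(atz(a,S(346,168),.059),4))
E
python3 f.py
```

```text
tip (array([0.55177279, 0.13011781, 0.05240026]), [np.float64(0.00016235179882504664), np.float64(0.00016235179882507456)])
foot (array([0.55197123, 0.13213233, 0.01659197]), [np.float64(0.0005098901713279151), np.float64(0.0005098901713278896)])
holder [0.5674 0.1918] -14.13 post [0.5521 0.1312 0.    ] knob [0.5826 0.2525 0.    ]
[ 0.37  0.05  0.03  0.64 -0.16 -1.06 -0.36 -0.03  0.51  0.18 -0.04  0.14
  0.06 -0.15 -0.03  0.01  0.2  -0.1 ]
holder [0.5674 0.192 ] -14.16 post [0.5521 0.1314 0.    ] knob [0.5827 0.2526 0.    ]
[-0.42 -0.03  0.45  0.18 -0.08  0.11  0.02 -0.13 -0.11  0.02  0.14 -0.14]
holder [0.5667 0.191 ] -13.5 post [0.5521 0.1303 0.    ] knob [0.5813 0.2518 0.    ]
[ 0.17  0.21 -0.17  0.79 -0.   -0.88]
disc [0.6886 0.1861 0.063 ] [0.6877 0.1879 0.059 ]
```

```bash
cat > go.py <<'E'
import sys; from h import *
o=ctrl.get_obs();x,y,z,yaw=map(float,sys.argv[1:5])
A=R.from_euler('xyz',o['orientation'],degrees=True);B=R.from_euler('xyz',[180,0,yaw],degrees=True)
print('t',round(o['clock'],2),'turn',(A.inv()*B).as_rotvec().round(3),'cm',(A.inv().apply(np.array([x,y,z])-o['tool_pos'])*100).round(2))
E
python3 go.py .592 -.1255 .12 -104
```

```text
t 1.5 turn [-0.     0.     1.479] cm [60.03 59.84 12.54]
```

Request:
play_rows([
  [[0,0,1.48,60,59.8,12.5,7.5],[0,0,1.48,60,59.8,12.5,7.5],[0,0,1.48,60,59.8,12.5,7.5],[0,0,1.48,60,59.8,12.5,7.5],[0,0,1.48,60,59.8,12.5,7.5],[0,0,1.48,60,59.8,12.5,7.5],[0,0,1.48,60,59.8,12.5,7.5],[0,0,1.48,60,59.8,12.5,7.5]],
])

```text
clock: 2.17
tool_pos: [0.3667, 0.3387, 0.1968]
orientation: [-180.0, 0.0, -76.9]
force: [0.9, 1.0, -0.2]
opening: 0.075
gripper_force: 0.0
```

```bash
python3 go.py .592 -.1255 .12 -104
```

```text
t 2.17 turn [-0.     0.001  0.474] cm [ 50.34 -11.38   7.66]
```

Request:
play_rows([
  [[0,0,0.474,50.3,-11.4,7.7,7.5],[0,0,0.474,50.3,-11.4,7.7,7.5],[0,0,0.474,50.3,-11.4,7.7,7.5],[0,0,0.474,50.3,-11.4,7.7,7.5],[0,0,0.474,50.3,-11.4,7.7,7.5],[0,0,0.474,50.3,-11.4,7.7,7.5],[0,0,0.474,50.3,-11.4,7.7,7.5],[0,0,0.474,50.3,-11.4,7.7,7.5]],
])

```text
clock: 2.83
tool_pos: [0.5127, 0.0429, 0.1477]
orientation: [-179.9, 0.0, -103.7]
force: [0.2, 0.5, -0.0]
opening: 0.075
gripper_force: 0.0
```

```bash
python3 go.py .592 -.1255 .10 -104
```

```text
t 2.83 turn [-0.001  0.001  0.006] cm [ 14.49 -11.68   4.77]
```

Request:
play_rows([
  [[0,0,0.006,14.5,-11.7,4.8,7.5],[0,0,0.006,14.5,-11.7,4.8,7.5],[0,0,0.006,14.5,-11.7,4.8,7.5],[0,0,0.006,14.5,-11.7,4.8,7.5],[0,0,0.006,14.5,-11.7,4.8,7.5],[0,0,0.006,14.5,-11.7,4.8,7.5],[0,0,0.006,14.5,-11.7,7.8,7.5],[0,0,0.006,14.5,-11.7,9.0,7.5]],
])

```text
clock: 3.5
tool_pos: [0.5905, -0.1243, 0.0554]
orientation: [179.9, 0.0, -104.2]
force: [-1.7, 0.7, -0.5]
opening: 0.0751
gripper_force: 0.0
```

```bash
python3 go.py .592 -.1255 .022 -104
```

```text
t 3.5 turn [ 0.001  0.    -0.003] cm [ 0.08 -0.18  3.34]
```

Request:
play_rows([
  [[0,0,0,0.1,-0.1,1.5,7.5],[0,0,0,0.1,-0.1,2.6,7.5],[0,0,0,0.1,-0.1,3.3,7.5],[0,0,0,0.1,-0.1,3.3,7.0],[0,0,0,0.1,-0.1,3.3,4.0],[0,0,0,0.1,-0.1,3.3,4.0],[0,0,0,0.1,-0.1,3.3,4.0],[0,0,0,0.1,-0.1,3.3,4.0]],
])

```text
clock: 4.17
tool_pos: [0.5925, -0.1249, 0.0253]
orientation: [-179.9, 0.0, -104.0]
force: [-0.5, -0.0, 1.1]
opening: 0.049
gripper_force: 0.9
```

Request:
play_rows([
  [[0,0,0,0,0,0,4.0],[0,0,0,0,0,0,4.0],[0,0,0,0,0,0,4.0]],
])

```text
clock: 4.42
tool_pos: [0.5925, -0.1249, 0.0254]
orientation: [-179.9, 0.0, -104.0]
force: [-1.6, 0.8, 6.6]
opening: 0.0483
gripper_force: 30.0
```

```bash
python3 go.py .552 .1311 .10 -104
```

```text
t 4.42 turn [-0.001  0.    -0.   ] cm [-23.85  10.13  -7.47]
```

Request:
play_rows([
  [[0,0,0,0,0,-2,4.0],[0,0,0,0,0,-4,4.0],[0,0,0,-3,1.3,-7.5,4.0],[0,0,0,-6,2.6,-7.5,4.0],[0,0,0,-9,3.9,-7.5,4.0],[0,0,0,-12,5.2,-7.5,4.0],[0,0,0,-15,6.4,-7.5,4.0],[0,0,0,-18,7.7,-7.5,4.0]],
])

```text
clock: 5.08
tool_pos: [0.5606, 0.0697, 0.0997]
orientation: [-180.0, 0.0, -104.1]
force: [0.5, -0.4, -0.4]
opening: 0.0483
gripper_force: 30.0
```

Request:
play_rows([
  [[0,0,0,-2.5,1.1,0,4.0],[0,0,0,-4.5,1.9,0,4.0],[0,0,0,-5.85,2.43,0,4.0],[0,0,0,-5.85,2.43,0,4.0],[0,0,0,-5.85,2.43,0,4.0],[0,0,0,-5.85,2.43,0,4.0]],
])

```text
clock: 5.58
tool_pos: [0.5515, 0.1304, 0.0993]
orientation: [180.0, -0.0, -104.1]
force: [0.2, -0.4, -0.6]
opening: 0.0483
gripper_force: 30.0
```

```bash
python3 go.py .552 .1311 .10 -104
python3 - <<'E'
from h import *
a=snap('scene');b=snap('top')
o=ctrl.get_obs();t=o['tool_pos']
C=np.zeros((480,800,3),np.uint8)
for i,p in enumerate((a,b)):
    u=proj(p,t);x,y=int(u[0])-50,int(u[1])-50
    C[:400,400*i:400*i+400]=cv2.resize(p['color'][y:y+100,x:x+100,::-1],(400,400),interpolation=2);print(x,y)
cv2.imwrite('pics/c4.png',C[:400])
E
```

```text
t 5.58 turn [ 0.    -0.    -0.001] cm [-0.08 -0.03 -0.07]
290 166
213 199
```

View pics/c4.png

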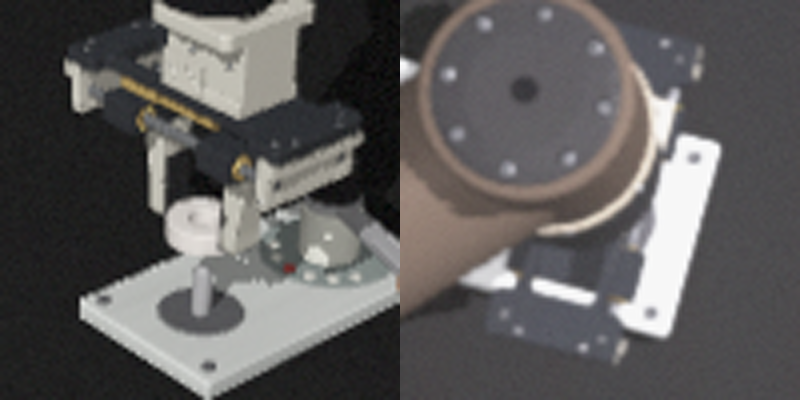

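Run:
```python
from m import *
a,b=pickle.load(open('p0.pkl','rb'))
f=lambda u:((np.array(u)-[290,166]+.5)*4-.5).round(0)
for dx in(0,.004,-.004):
    X=np.array([.5515,.1304,.074])+dx*np.array([-.242,-.970,0])
    h=f(hull(a,X,.025,.016)[:,0]);print(dx,h.min(0),h.max(0),'top c',f(proj(a,X+[0,0,.016])))
print('tip',f(proj(a,[.5521,.1312,.051])),'foot',f(proj(a,[.5521,.1312,.015])))
```

```text
0 [166. 198.] [243. 257.] top c [205. 217.]
0.004 [161. 200.] [238. 259.] top c [200. 219.]
-0.004 [170. 196.] [247. 255.] top c [209. 215.]
tip [203. 267.] foot [201. 313.]
```

The ring hangs level in the fingers, left edge at tile x≈166 and bottom at y≈255. That matches the predicted position over the post (tip at (203,267)), so I lower it.

Request:
play_rows([
  [[0,0,0,-0.07,-0.03,0.7,4.0],[0,0,0,-0.07,-0.03,1.4,4.0],[0,0,0,-0.07,-0.03,2.1,4.0],[0,0,0,-0.07,-0.03,2.8,4.0],[0,0,0,-0.07,-0.03,3.5,4.0],[0,0,0,-0.07,-0.03,4.1,4.0],[0,0,0,-0.07,-0.03,4.6,4.0],[0,0,0,-0.07,-0.03,5.0,4.0]],
])

```text
clock: 6.35
tool_pos: [0.5519, 0.1315, 0.0486]
orientation: [180.0, -0.0, -104.0]
force: [0.1, -0.2, -0.7]
opening: 0.0484
gripper_force: 30.0
```

Request:
play_rows([
  [[0,0,0,0,0,0.3,4.0],[0,0,0,0,0,0.6,4.0],[0,0,0,0,0,0.85,4.0],[0,0,0,0,0,0.95,4.0]],
])

```text
clock: 6.68
tool_pos: [0.5521, 0.1316, 0.0403]
orientation: [-180.0, -0.0, -104.0]
force: [-5.5, 0.5, 12.3]
opening: 0.0483
gripper_force: 30.0
```

Request:
play_rows([
  [[0,0,0,0,0,0,5.5],[0,0,0,0,0,0,6.5],[0,0,0,0,0,0,7.0],[0,0,0,0,0,0,7.0],[0,0,0,0,0,-2,7.0],[0,0,0,0,0,-4,7.0],[0,0,0,0,0,-7,7.0],[0,0,0,0,0,-7,7.0]],
])

```text
clock: 7.35
tool_pos: [0.5549, 0.1328, 0.1153]
orientation: [-179.6, 0.3, -104.0]
force: [1.3, 0.7, 1.2]
opening: 0.0698
gripper_force: 0.0
```

```bash
python3 go.py .4583 -.0973 .08 -104
```

```text
t 7.35 turn [-0.006  0.005  0.001] cm [24.67  3.85  3.39]
```

Request:
play_rows([
  [[0,0,0,3.5,0.5,0,7.0],[0,0,0,7.5,1.1,0,7.0],[0,0,0,11.5,1.7,0.5,7.0],[0,0,0,15.5,2.3,1.0,7.0],[0,0,0,19,2.9,2.0,7.0],[0,0,0,22,3.4,3.0,7.0],[0,0,0,24.6,3.85,3.4,7.0],[0,0,0,24.6,3.85,3.4,7.0]],
])

```text
clock: 8.02
tool_pos: [0.4517, -0.1007, 0.0748]
orientation: [179.8, -0.1, -104.2]
force: [0.2, -0.4, -0.5]
opening: 0.0698
gripper_force: 0.0
```

```bash
python3 go.py .4583 -.0973 .022 -104
```

```text
t 8.02 turn [ 0.003 -0.001 -0.004] cm [-0.5  -0.57  5.28]
```

Request:
play_rows([
  [[0,0,0,-0.4,-0.5,1.0,6.5],[0,0,0,-0.4,-0.5,2.0,6.5],[0,0,0,-0.4,-0.5,2.5,6.5],[0,0,0,-0.4,-0.5,2.5,6.5],[0,0,0,-0.4,-0.5,2.5,6.5]],
])

```text
clock: 8.43
tool_pos: [0.4611, -0.0946, 0.0507]
orientation: [180.0, -0.0, -104.0]
force: [0.3, -0.7, -0.1]
opening: 0.065
gripper_force: 0.0
```

```bash
python3 go.py .4583 -.0973 .023 -104
```

```text
t 8.43 turn [ 0.001 -0.     0.   ] cm [0.32 0.2  2.77]
```

Request:
play_rows([
  [[0,0,0,0.32,0.2,1.0,6.5],[0,0,0,0.32,0.2,2.0,6.5],[0,0,0,0.32,0.2,2.75,6.5],[0,0,0,0.32,0.2,2.75,6.5],[0,0,0,0.32,0.2,2.75,3.0],[0,0,0,0.32,0.2,2.75,3.0],[0,0,0,0.32,0.2,2.75,3.0],[0,0,0,0.32,0.2,2.75,3.0]],
])

```text
clock: 9.1
tool_pos: [0.4585, -0.0976, 0.024]
orientation: [-180.0, 0.0, -104.0]
force: [-0.2, 0.8, 0.2]
opening: 0.0439
gripper_force: 0.0
```

Request:
play_rows([
  [[0,0,0,0,0,0,3.0],[0,0,0,0,0,0,3.0],[0,0,0,0,0,0,3.0],[0,0,0,0,0,0,3.0]],
])

```text
clock: 9.43
tool_pos: [0.4585, -0.0976, 0.0239]
orientation: [-180.0, 0.0, -104.0]
force: [-1.6, 1.5, 5.8]
opening: 0.0392
gripper_force: 30.0
```

```bash
python3 go.py .5521 .1315 .11 -104
```

```text
t 9.43 turn [-0.001  0.    -0.001] cm [-24.5   -3.53  -8.61]
```

Request:
play_rows([
  [[0,0,0,0,0,-2,3.0],[0,0,0,-1,-0.1,-5,3.0],[0,0,0,-3.5,-0.5,-7.5,3.0],[0,0,0,-7,-1,-8.6,3.0],[0,0,0,-11,-1.6,-8.6,3.0],[0,0,0,-15,-2.2,-8.6,3.0],[0,0,0,-18,-2.6,-8.6,3.0],[0,0,0,-20,-2.9,-8.6,3.0]],
])

```text
clock: 10.1
tool_pos: [0.5358, 0.092, 0.1095]
orientation: [-180.0, 0.0, -104.0]
force: [0.5, 0.3, -0.9]
opening: 0.0396
gripper_force: 30.0
```

Request:
play_rows([
  [[0,0,0,-1.5,-0.2,0,3.0],[0,0,0,-3.0,-0.4,0,3.0],[0,0,0,-4.2,-0.6,0,3.0],[0,0,0,-4.5,-0.63,0,3.0],[0,0,0,-4.5,-0.63,0,3.0],[0,0,0,-4.5,-0.63,0,3.0],[0,0,0,-4.5,-0.63,0,3.0]],
])

```text
clock: 10.68
tool_pos: [0.5514, 0.1305, 0.1094]
orientation: [180.0, -0.0, -104.1]
force: [0.3, 0.1, -1.6]
opening: 0.0391
gripper_force: 30.0
```

```bash
python3 go.py .5521 .1315 .055 -104
python3 - <<'E'
from m import *
a=snap('scene')
t=ctrl.get_obs()['tool_pos'];X=t-[0,0,.0239]
cv2.imwrite('pics/c5.png',cv2.resize(a['color'][170:260,290:390,::-1],None,fx=6,fy=6,interpolation=2))
f=lambda u:((np.array(u)-[290,170]+.5)*6-.5).round(0)
h=f(hull(a,X,.02,.016)[:,0]);print(h.min(0),h.max(0))
h=f(hull(a,[.5521,.1312,.015],.025,.016)[:,0]);print('white',h.min(0),h.max(0),'tip',f(proj(a,[.5521,.1312,.051])))
E
```

```text
t 10.68 turn [ 0.    -0.    -0.002] cm [-0.12 -0.04  5.44]
[261. 256.] [354. 333.]
white [247. 386.] [359. 476.] tip [305. 377.]
```

View pics/c5.png

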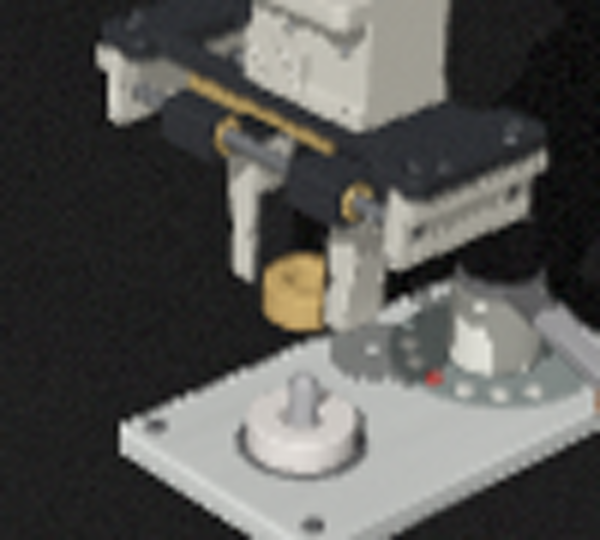

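The white ring sits fully home on the plate, spanning (247–360, 388–475) as predicted, with the post through it. The brass ring hangs level, with its left edge at x≈262 and bottom at y≈333, also as predicted. Lowering it.

Request:
play_rows([
  [[0,0,0,-0.1,-0.04,0.7,3.0],[0,0,0,-0.1,-0.04,1.4,3.0],[0,0,0,-0.1,-0.04,2.1,3.0],[0,0,0,-0.1,-0.04,2.8,3.0],[0,0,0,-0.1,-0.04,3.4,3.0],[0,0,0,-0.1,-0.04,4.0,3.0],[0,0,0,-0.1,-0.04,4.4,3.0],[0,0,0,-0.1,-0.04,4.7,3.0]],
])

```text
clock: 11.4
tool_pos: [0.5523, 0.1322, 0.0617]
orientation: [180.0, -0.0, -104.0]
force: [0.7, -0.1, -0.6]
opening: 0.0393
gripper_force: 30.0
```

Request:
play_rows([
  [[0,0,0,0,0,0.2,3.0],[0,0,0,0,0,0.4,3.0],[0,0,0,0,0,0.6,3.0],[0,0,0,0,0,0.75,3.0],[0,0,0,0,0,0.85,3.0]],
])

```text
clock: 11.82
tool_pos: [0.5526, 0.1324, 0.0548]
orientation: [-180.0, 0.0, -104.0]
force: [-5.9, 0.1, 17.2]
opening: 0.0389
gripper_force: 30.0
```

Request:
play_rows([
  [[0,0,0,0,0,0,4.5],[0,0,0,0,0,0,5.5],[0,0,0,0,0,0,6.0],[0,0,0,0,0,0,6.0],[0,0,0,0,0,-1.5,6.0],[0,0,0,0,0,-4,6.0],[0,0,0,0,0,-7,6.0],[0,0,0,0,0,-9.5,6.0]],
])

```text
clock: 12.48
tool_pos: [0.5526, 0.1322, 0.1504]
orientation: [-180.0, -0.0, -104.0]
force: [0.7, -0.1, 0.3]
opening: 0.0601
gripper_force: 0.0
```

Request:
play_rows([
  [[0,0,0,0,0,0,6.0],[0,0,0,0,0,0,6.0]],
])

```text
clock: 12.65
tool_pos: [0.5533, 0.1328, 0.1506]
orientation: [-179.9, 0.2, -104.0]
force: [0.5, 0.7, -0.6]
opening: 0.06
gripper_force: 0.0
```

```bash
python3 go.py .5826 .2525 .15 -32
```

```text
t 12.65 turn [-4.000e-03  1.000e-03 -1.257e+00] cm [-12.32   0.06   0.1 ]
```

Request:
play_rows([
  [[0,0,-0.125,-2,0,0,6.0],[0,0,-0.25,-4,0,0,6.0],[0,0,-0.375,-6,0,0,6.0],[0,0,-0.5,-8,0,0,6.0],[0,0,-0.625,-10,0,0,6.0],[0,0,-0.75,-12,0,0,6.0],[0,0,-0.87,-12.3,0,0,6.0],[0,0,-0.99,-12.3,0,0,6.0]],
])

```text
clock: 13.32
tool_pos: [0.5819, 0.2527, 0.147]
orientation: [179.9, 0.0, -46.9]
force: [0.1, 0.6, -0.1]
opening: 0.0599
gripper_force: 0.0
```

Request:
play_rows([
  [[0,0,-0.12,0,0,0,4.5],[0,0,-0.22,0,0,0,4.5],[0,0,-0.267,0,0,0,4.5],[0,0,-0.267,0,0,0,4.5],[0,0,-0.267,0,0,0,4.5]],
])

```text
clock: 13.73
tool_pos: [0.5818, 0.2513, 0.1478]
orientation: [179.9, 0.0, -32.1]
force: [0.2, -0.2, -0.6]
opening: 0.0449
gripper_force: 0.0
```

```bash
python3 go.py .5826 .2525 .087 -32.1
python3 - <<'E'
from h import *
b=snap('top');a=snap('scene')
C=np.hstack([cv2.resize(p['color'][y:y+100,x:x+100,::-1],(400,400),interpolation=2) for p,x,y in((a,300,170),(b,190,190))])
cv2.imwrite('pics/c6.png',C)
f=lambda u:((np.array(u)-[300,170]+.5)*4-.5).round(0)
for z in(.063,.098):print(f(proj(a,[.5826,.2525,z])))
E
```

```text
t 13.73 turn [ 0.002  0.001 -0.   ] cm [ 0.01 -0.15  6.08]
[293. 177.]
[297. 133.]
```

View pics/c6.png

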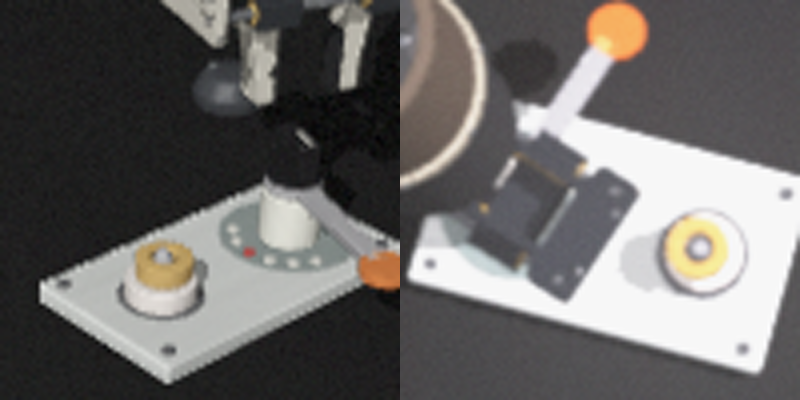

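Both rings are stacked on the post and level (brass at (165,265), white at (160,290) in the scene tile). The knob bar stands between the open fingers, near (293,155). Now descending to pinch it.

Request:
play_rows([
  [[0,0,0,0,-0.15,1.2,4.5],[0,0,0,0,-0.15,2.4,4.5],[0,0,0,0,-0.15,3.6,4.5],[0,0,0,0,-0.15,4.8,4.5],[0,0,0,0,-0.15,5.6,4.5],[0,0,0,0,-0.15,6.0,4.5],[0,0,0,0,-0.15,6.0,4.5],[0,0,0,0,-0.15,6.0,4.5]],
])

```text
clock: 14.5
tool_pos: [0.5832, 0.2529, 0.0888]
orientation: [180.0, -0.0, -32.0]
force: [0.0, 0.3, -0.3]
opening: 0.0453
gripper_force: 0.0
```

Request:
play_rows([
  [[0,0,0,0,0,0,3.0],[0,0,0,0,0,0,2.2],[0,0,0,0,0,0,0.8],[0,0,0,0,0,0,0.8],[0,0,0,0,0,0,0.8],[0,0,0,0,0,0,0.8],[0,0,0,0,0,0,0.8],[0,0,0,0,0,0,0.8]],
])

```text
clock: 15.17
tool_pos: [0.5837, 0.2537, 0.0894]
orientation: [-179.9, -0.0, -32.0]
force: [2.0, 4.3, 0.6]
opening: 0.0158
gripper_force: 30.0
```

```bash
python3 -c "
from h import *
o=ctrl.get_obs();print(o['force'].round(2),o['moment'].round(3))"; python3 go.py .5826 .2525 .087 -32.1
```

```text
[2.01 4.25 0.61] [ 1.443 -0.521 -0.216]
t 15.17 turn [-0.002 -0.001  0.002] cm [-0.03  0.16  0.24]
```

Request:
play_rows([
  [[0,0,0.05,0,-0.09,0.05,0.8],[0,0,0.1,0,-0.09,0.1,0.8],[0,0,0.15,0,-0.09,0.1,0.8],[0,0,0.2,0,-0.09,0.1,0.8]],
])

```text
clock: 15.5
tool_pos: [0.5837, 0.2537, 0.0893]
orientation: [-180.0, -0.0, -43.6]
force: [-2.0, 1.3, 8.7]
opening: 0.0161
gripper_force: 30.0
```

```bash
cat > st.py <<'E'
from h import *
o=ctrl.get_obs();print(round(o['clock'],2),o['tool_pos'].round(4),o['orientation'].round(2),o['force'].round(1),o['moment'].round(3),o['opening'].round(4))
E
python3 st.py
```

```text
Traceback (most recent call last):
  File "st.py", line 2, in <module>
    o=ctrl.get_obs();print(round(o['clock'],2),o['tool_pos'].round(4),o['orientation'].round(2),o['force'].round(1),o['moment'].round(3),o['opening'].round(4))
                                                                                                                                         ^^^^^^^^^^^^^^^^^^
AttributeError: 'float' object has no attribute 'round'
```

Request:
play_rows([
  [[0,0,0.05,0,0,-0.1,0.8],[0,0,0.1,0,0,-0.1,0.8],[0,0,0.15,0,0,-0.1,0.8],[0,0,0.2,0,0,-0.1,0.8],[0,0,0.219,0,0,-0.1,0.8],[0,0,0.219,0,0,-0.1,0.8]],
])

```text
clock: 16.0
tool_pos: [0.5836, 0.2536, 0.0893]
orientation: [-180.0, -0.0, -56.0]
force: [-0.4, 1.8, 3.5]
opening: 0.0155
gripper_force: 30.0
```

```bash
sed -i "s/,o\['opening'\].round(4)//" st.py; python3 st.py
```

```text
16.0 [0.5836 0.2536 0.0893] [-1.7999e+02 -1.0000e-02 -5.6020e+01] [-0.4  1.8  3.5] [ 0.578  0.331 -0.109]
```

Request:
play_rows([
  [[0,0,0.06,0,0,0,0.8],[0,0,0.12,0,0,0,0.8],[0,0,0.18,0,0,0,0.8],[0,0,0.24,0,0,0,0.8],[0,0,0.3,0,0,0,0.8],[0,0,0.36,0,0,0,0.8],[0,0,0.419,0,0,0,0.8],[0,0,0.419,0,0,0,0.8]],
])

```text
clock: 16.67
tool_pos: [0.5834, 0.2536, 0.0893]
orientation: [180.0, -0.0, -80.1]
force: [-1.4, 1.9, 4.9]
opening: 0.0158
gripper_force: 30.0
```

```bash
python3 st.py
```

```text
16.67 [0.5834 0.2536 0.0893] [ 1.7999e+02 -1.0000e-02 -8.0090e+01] [-1.4  1.9  4.9] [0.543 0.725 0.001]
```

Request:
play_rows([
  [[0,0,0.06,0,0,0,0.8],[0,0,0.12,0,0,0,0.8],[0,0,0.18,0,0,0,0.8],[0,0,0.23,0,0,0,0.8]],
])

```text
clock: 17.0
tool_pos: [0.5833, 0.2536, 0.0893]
orientation: [180.0, -0.0, -93.2]
force: [-2.9, 1.1, 6.1]
opening: 0.0157
gripper_force: 30.0
```

```bash
python3 st.py
```

```text
17.0 [0.5833 0.2536 0.0893] [ 1.7999e+02 -1.0000e-02 -9.3180e+01] [-2.9  1.1  6.1] [ 0.611  0.973 -0.042]
```

Request:
play_rows([
  [[0,0,0.05,0,0,0,0.8],[0,0,0.1,0,0,0,0.8],[0,0,0.15,0,0,0,0.8],[0,0,0.189,0,0,0,0.8],[0,0,0.189,0,0,0,0.8],[0,0,0.189,0,0,0,0.8],[0,0,0.189,0,0,0,0.8]],
])

```text
clock: 17.58
tool_pos: [0.5833, 0.2536, 0.0894]
orientation: [180.0, -0.0, -103.8]
force: [-3.2, 1.8, 6.0]
opening: 0.0159
gripper_force: 30.0
```

```bash
python3 st.py;python3 - <<'E'
from h import *
b=snap('top');a=snap('scene')
C=np.hstack([cv2.resize(p['color'][y:y+100,x:x+100,::-1],(400,400),interpolation=2) for p,x,y in((a,300,170),(b,190,190))])
cv2.imwrite('pics/c7.png',C)
for i,(p,x,y) in enumerate(((a,300,170),(b,190,190))):print(((proj(p,[.5521,.1312,.059])-[x,y]+.5)*4-.5).round()+[400*i,0])
E
```

```text
17.58 [0.5833 0.2536 0.0894] [ 1.7998e+02 -1.0000e-02 -1.0384e+02] [-3.2  1.8  6. ] [ 0.665  1.061 -0.009]
[164. 241.]
[700. 246.]
```

View pics/c7.png

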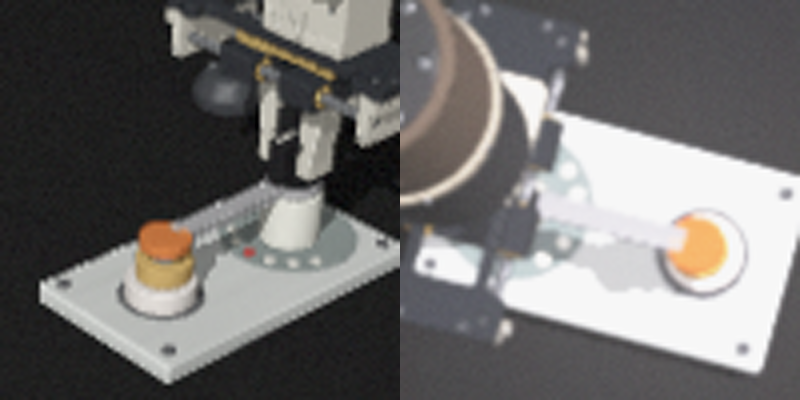

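The orange disc stands over the ring stack at tile (165,240) in the scene view and (697,247) in the top view, against predictions of (164,241) and (700,246). The tool has turned 71.8° and the twist moment is about zero, so this is the third stop.

```bash
python3 -c "
from plant import ctrl
print(ctrl.close_job())"
```

```text
the job is handed in; nothing more can be done
None
```

The white ring and then the brass ring are home on the post, the knob is held at its third stop with the retainer over the rings, and the job was handed in at about 18 s.

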